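Register an adapter carrier on its dowels and draw it into line with the taper pin

TASK

Set the blue adapter carrier plate onto the test fixture, both of its holes over the two dowels of the sliding carriage and its front ear over the brass bush, and let it down until it lies flat on the carriage. Then take the red-headed taper pin from its parking hole and push it through the ear into the brass bush until its head sits on the plate, so that it pulls the carrier into line with the test head. Let go of everything and leave the tub, the power meter and the cleaner pen where they are.

Things in the scene. Friction and masses are not known exactly. Their poses are not given: they have to be found in the camera images.
- fixture: Fixed aluminium test fixture, 142 x 176 mm. Standing on a 2 mm mat. Origin: on its underside below the middle of its rails; x points from the front beam to the black test head at the back (top at z = 64 mm, face at x = 51, ferrules to x = 32), y along the rails, z up. Front beam: 36 x 170 mm, top at z = 37, centred on x = -46, with the index bush (brass ring) and parking hole (black ring)
- fixture_seat (a point): Fixed point at (0, 0, 38) mm in the fixture frame: where the middle of the carriage's flat top (50 x 126 mm) is when in line. The black carriage slides along the fixture's y, up to 6 mm either way from here, held by about 6 N of friction. Where it stands is NOT reported: find it by eye or touch
- fixture_dowels (a point): Fixed point 14 mm above fixture_seat, level with the tops of the carriage's two steel dowels. They stand at x = 0, y = -52 and +52 mm from the carriage's middle and move with it, so each may be up to 6 mm to either side along y. 10 mm diameter, 14 mm tall, the last 1 mm chamfered by 0.8 mm
- fixture_bush (a point): Centre of the mouth of the index bush (brass ring) in the top of the front beam, at (-46, 0, 37) mm in the fixture frame; fixed, axes as the fixture's. A through hole of 17.5 mm diameter
- carrier_grip (a point): Middle of the graspable upper part of the upright panel of the loose blue adapter carrier (about 0.3 kg). The panel is 10 mm thick (carrier's x), 78 mm long (y), its top 59 mm above the carrier's underside; this point is 46 mm above it, over the midpoint of the dowel holes. Two fibre adapters sit low in it (tops 23 mm up). Front ear points to -x, z up; seated, axes agree with the fixture's
- carrier_holes (a point): Midpoint of the carrier's two dowel holes at the plate's underside, 46 mm below carrier_grip. The plate is 8 mm thick, 50 mm (x) by 130 mm (y); through holes at y = -52 mm (round, 11.2 mm) and y = +52 mm (slot, 11.2 mm in x, 15.2 mm in y), both at x = 0. Carrier on the work surface: z = 0; seated: z = 38 mm above the fixture's underside
- carrier_ear (a point): Centre of the 17.5 mm hole (brass ring) in the carrier's 40 mm wide front ear, at the plate's underside, 46 mm in front (-x) of carrier_holes; the ear ends 65 mm in front of that point. Axes as the carrier's
- pin_head (a point): Centre of the knurled red head (24 mm diameter, 18 mm tall) of the loose steel taper pin (60 g); z from tip to head. Shank below the head: 16 mm diameter for 16 mm, then tapering over 20 mm to a 3 mm nose, 45 mm below this point. It starts upright in the parking hole, 60 mm to the +y side of the bush, head on the beam
- pin_tip (a point): Tip of the taper pin, 45 mm below pin_head. When the pin is home the head rests on the carrier plate: pin_head is 55 mm and the tip 10 mm above the fixture's underside. The taper pulls the ear, and carrier and carriage with it, into line with the fixed bush; this takes a push of about 8 to 18 N
- wipes_tub: White tub of wipes with orange lid, 64 mm diameter, 72 mm tall, loose; origin at the centre of its underside. Stands beside the carrier, to its left or right. Leave alone
- power_meter: Orange handheld power meter lying behind the work, 135 x 62 x 31 mm, loose; origin at the centre of its underside. Leave alone
- clicker_cleaner: White and teal cleaner pen, 18 x 142 x 18 mm, loose; origin at the centre of its underside. Leave alone

How it is judged:
On the way, in this order (a step that is already met when the one before it is completed fails the run):
1. the carrier lies flat on the carriage, down over both dowels, ear over the bush (z of carrier_ear in the frame of fixture between 0.036 and 0.04 m and angle between carrier_ear's own z axis and vertical below 0.03 rad and angle between the x axis of carrier_ear and the x axis of fixture, either way round below 0.04 rad and horizontal distance between carrier_ear and fixture_bush below 0.008 m), for 0.2 s.
2. the taper pin is pushed home through the ear into the bush (z of pin_head in the frame of fixture below 0.057 m and horizontal distance between pin_head and fixture_bush below 0.003 m), for 0.2 s.
At the end, for the whole second after the job is handed in: The carrier lies flat on the carriage over both dowels (height within 2 mm, level within 1.7 degrees, square within 2.3 degrees), its ear hole within 2.5 mm of the bush axis; the taper pin stands in the bush within 3 mm of its axis, upright within 4.6 degrees, head within 2 mm of the plate (all of step 2 and z of carrier_ear in the frame of fixture between 0.036 and 0.04 m and angle between carrier_ear's own z axis and vertical below 0.03 rad and angle between the x axis of carrier_ear and the x axis of fixture, either way round below 0.04 rad and horizontal distance between carrier_ear and fixture_bush below 0.0025 m and z of pin_head in the frame of fixture above 0.053 m and angle between pin_head's own z axis and vertical below 0.08 rad); the robot touches nothing.
It fails at once if a bystander (tub, power meter or cleaner pen) is moved more than 20 mm (distance of any of wipes_tub, power_meter, clicker_cleaner from where it was at the start of the episode above 0.02 m).
It also fails if it takes over 64 s, if anything falls off the work surface, if the arm or the gripper's body presses on something with over 40 N, if the wrist force passes 120 N, or if a joint passes its speed limit or range.

ROBOT

A 6-joint arm with a two-finger parallel gripper is mounted at the origin on a cart in front of the work surface, level with it; the furniture and walls round the work are solid. World frame = base frame: x ahead of the robot, y to its left, z up, the work surface at z = 0. Lengths are in m, angles in rad, forces in N, time in s.
With the tool pointing down it reaches from about 0.25 to 0.775 m from the base axis. Payload 4 kg.
Tool frame: the origin (TCP) lies at the centre of the arm's flange, where the gripper is bolted on; the fingertips stand 199 mm ahead of it and the grasp point (between the pads) lies 180 mm ahead of it (robot.tcp_to_tips is the z of the fingertips in the tool frame, in m); z points along the fingers, y is the line along which they close (so a half turn about z gives the same grasp; the last joint's range is limited). The gripper opens to 94 mm and grips with 3 to 60 N. Pads are 16 mm wide; open, the fingers measure 119 mm over their backs; the gripper's body (75 mm by 177 mm) begins 78 mm behind the grasp point.
Start: joints at [-1.275, 0.087, 1.371, -0, 1.684, -0.103], TCP at [0.214, -0.507, 0.405] pointing down, gripper open.
Joint ranges: [-3.1, 3.1], [-0.76, 2.03], [0.27, 2.55], [-1.08, 4.22], [0.17, 2.65], [-2.57, 2.57]. Speed limits (rad/s): [2.79, 2.79, 3.14, 3.14, 3.14, 3.14].

INTERFACE

Orientations are given as [roll, pitch, yaw] about the fixed x, y, z axes, in that order (R = Rz(yaw) Ry(pitch) Rx(roll)).
In Python, from bench import robot gives the robot as it stands.
- The arm moves only by the tool play_rows, never from a script. Its arguments are lists of equal length, an entry for each row: "translation": the shift along the tool's x, y, z scaled (see below), a list of three; "twist": the turn, a rotation vector about the tool's x, y, z scaled (see below), a list of three; "gripper": the opening, from -1 (shut) to 1 (fully open). A call has 1 to 8 rows; each row shifts and turns the commanded pose from where the row before left it, along the tool's axes as they then stand; what a row does not reach is not made up. The controller multiplies each number of a shift by 0.04 m and each number of a turn by 0.1 rad. A row lasts 1/10 s, in which the tool goes at most 50 mm and 8.59 degrees, less where a joint would pass 70% of its speed; a pose out of reach is approached as far as the arm can. A call with a number of a shift or a turn outside -1 to 1 is refused whole. A call with a gripper value outside its range is refused whole. The fingers move at their own pace and stop on an object; the grip force is fixed at half the most. Time passes only in rows, so rows that do not move let the fingers close. It gives the time, the measured TCP pose, the force, the opening and the grip force at its end, in the units of the state.
- robot.get_obs(): the state, without advancing time (a new reading comes with each control period).
- robot.snapshot(name): name is "side" or "top"; returns the picture (400x640x3 uint8, red, green, blue); there is no depth.
- robot.camera_model(name): a dict with "camera_matrix" (3x3 intrinsics, pixels), "rvec" (rotation vector, rad) and "tvec" (3), from world to camera coordinates, as OpenCV has them. Camera axes: x right, y down, z forward; pixel columns grow to the right and rows downward; lengths in m; the calibration is good to about 2 mm. A picture is of the moment at which its call begins. camera_model takes no time and is no camera call.
- robot.close_job(): hands the job in; it is judged then, once.
Trained networks look in the newest picture that a camera, given by its name, has taken for a name from the list of things; names that differ only in an ending like _2 or _b are one class to them, and where a whole thing is asked for, a point or a joint stands for the part that bears it (a point fixed in the world has none). Each returns a list of dicts, best first, with "score" (0 to 1); they miss things now and then, are a little off and sometimes report something else, mostly with a low value. They report only what shows in the picture. A call takes as long as a camera call.
- robot.recognise(name, camera): "centre" ([x, y, z] in m, in world coordinates, good to about 4 mm: the middle of the surface that is visible of it).
- robot.spot_point(name, camera): "centre" ([x, y, z] in m, in world coordinates, good to about 4 mm: a listed point, or the origin of a listed thing).
The state is a dict: "time": time; "joint_positions": joint angles; "qvel": joint speeds; "joint_torque": joint torques, N m; "tool_pos": TCP position; "ee_rot": TCP orientation; "wrist_force": force on the tool from outside, world axes, zero at the start; "wrist_torque": the same for the moment, N m; "width": finger opening in m; "finger_force": force on a finger pad.
Only numpy, scipy, OpenCV 4.12 (cv2) and the standard library are available. Lean on these libraries where they do the work, as an engineer would, in place of code of your own. Each camera call takes 0.05 s, during which the arm holds its last target. There are 200 camera calls.

## Working session

There is one attempt and no reset: what is moved stays moved. The work goes in short steps, Python scripts to look and compute and a tool call to move; the robot and the scene stay as the last step left them, time stands still between calls to the robot, and variables do not carry over. Pictures are saved under pics/ and viewed, at most 13 in all, crops included, and the job is handed in when it is done.

Besides the shell and the picture viewer there is one more tool, called after "Call:" as name(argument=value, ...) on one line, values as JSON. play_rows: Moves the arm, as the interface text tells. Its arguments: {"type":"object","properties":{"translation":{"type":"array","items":{"type":"array","items":{"type":"number","minimum":-1,"maximum":1}}},"twist":{"type":"array","items":{"type":"array","items":{"type":"number","minimum":-1,"maximum":1}}},"gripper":{"type":"array","items":{"type":"number"}}},"required":["translation","twist","gripper"]}

```bash
mkdir -p pics; python3 - <<'E'
from bench import robot
import cv2,numpy as np
for c in("side","top"):
    im=robot.snapshot(c); cv2.imwrite(f"pics/{c}0.png",im[:,:,::-1])
    m=robot.camera_model(c); R=cv2.Rodrigues(np.array(m["rvec"]))[0]
    print(c,np.array(m["camera_matrix"]).round(1).tolist(),"pos",(-R.T@np.array(m["tvec"]).ravel()).round(3),"z",R[2].round(2))
    for n in("fixture","fixture_seat","fixture_dowels","fixture_bush","carrier_grip","carrier_holes","carrier_ear","pin_head","pin_tip","wipes_tub","power_meter","clicker_cleaner"):
        print(n,[(np.round(d["centre"],4).tolist(),round(d["score"],2)) for d in robot.spot_point(n,c)[:2]])
o=robot.get_obs();print(o["time"],o["tool_pos"],o["ee_rot"],o["width"])
E
```

```text
side [[378.9, 0.0, 315.5], [0.0, 378.9, 203.5], [0.0, 0.0, 1.0]] pos [ 1.082 -0.061  0.819] z [-0.54  0.08 -0.84]
fixture [([0.6502, -0.0322, 0.0027], 0.75), ([0.5471, 0.3287, -0.0037], 0.29)]
fixture_seat [([0.6452, -0.0367, 0.0392], 0.72)]
fixture_dowels [([0.6496, -0.0364, 0.0538], 0.71)]
fixture_bush [([0.6009, -0.0444, 0.0387], 0.64), ([0.5428, 0.1737, 0.0481], 0.18)]
carrier_grip [([0.5433, 0.1767, 0.047], 0.61)]
carrier_holes [([0.546, 0.1703, 0.0016], 0.76)]
carrier_ear [([0.4976, 0.1697, -0.0004], 0.88)]
pin_head [([0.6362, -0.2765, 0.0042], 0.58), ([0.5908, 0.0162, 0.0477], 0.44)]
pin_tip [([0.6512, -0.0376, 0.0542], 0.15)]
wipes_tub [([0.5493, 0.3279, -0.0049], 0.92)]
power_meter [([0.7599, 0.1929, -0.0012], 0.75), ([0.6458, -0.0363, 0.0378], 0.59)]
clicker_cleaner [([0.6378, -0.2739, 0.0019], 0.84), ([0.5919, 0.019, 0.0475], 0.64)]
top [[443.3, 0.0, 328.0], [0.0, 443.3, 215.2], [0.0, 0.0, 1.0]] pos [0.451 0.017 1.122] z [ 0.15  0.01 -0.99]
fixture [([0.6447, -0.0369, -0.0002], 0.58)]
fixture_seat [([0.6443, -0.0316, 0.0419], 0.66)]
fixture_dowels []
fixture_bush [([0.6018, -0.0378, 0.0391], 0.72)]
carrier_grip [([0.5435, 0.1745, 0.0455], 0.86), ([0.4962, 0.1697, 0.0046], 0.48)]
carrier_holes [([0.543, 0.1703, -0.0014], 0.84)]
carrier_ear [([0.4964, 0.1687, 0.0034], 0.71), ([0.6441, -0.0379, 0.0589], 0.58)]
pin_head []
pin_tip []
wipes_tub [([0.5503, 0.3294, -0.0005], 0.74)]
power_meter [([0.7603, 0.1918, 0.003], 0.63)]
clicker_cleaner [([0.6346, -0.2747, -0.0009], 0.72)]
1.3 [ 0.21357363 -0.50684479  0.40472535] [3.14146884e+00 1.52830673e-05 3.98801854e-01] 0.09402993622492786
```

View pics/top0.png

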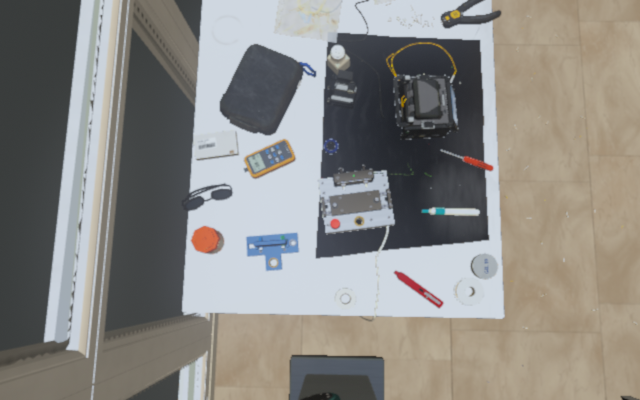

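View pics/side0.png

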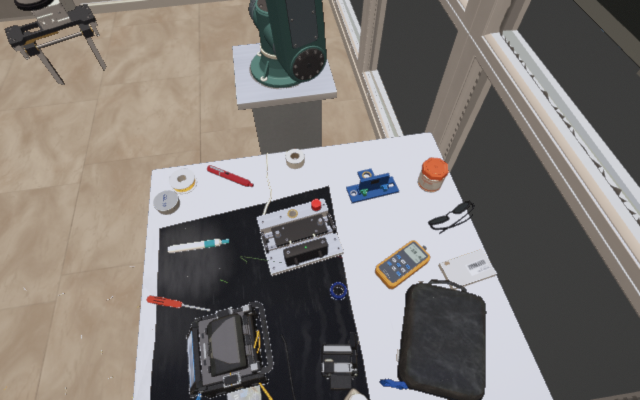

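The top view shows the fixture at about (357,203), with the red pin at (335,224) and the bush at (359,221). The carrier is at (272,248) with its ear at (274,263), and the tub is at (207,240). The side view agrees. I'll zoom in on both to get precise positions.

```bash
python3 - <<'E'
import cv2,numpy as np
t=cv2.imread("pics/top0.png");s=cv2.imread("pics/side0.png")
# left: carrier, right: fixture
a=cv2.resize(t[225:275,240:305],None,fx=6,fy=6,interpolation=cv2.INTER_CUBIC)
b=cv2.resize(t[165:240,312:402],None,fx=6,fy=6,interpolation=cv2.INTER_CUBIC)
A=np.zeros((450,390+540,3),np.uint8)
cv2.imwrite("pics/c1.png",b)
c=cv2.resize(s[165:205,340:405],None,fx=6,fy=6,interpolation=cv2.INTER_CUBIC)
cv2.imwrite("pics/c2.png",np.vstack([a,c]))
E
```

```text
(no output)
```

View pics/c1.png

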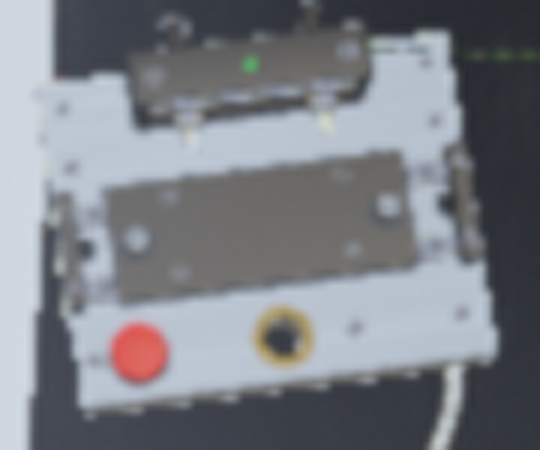

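View pics/c2.png

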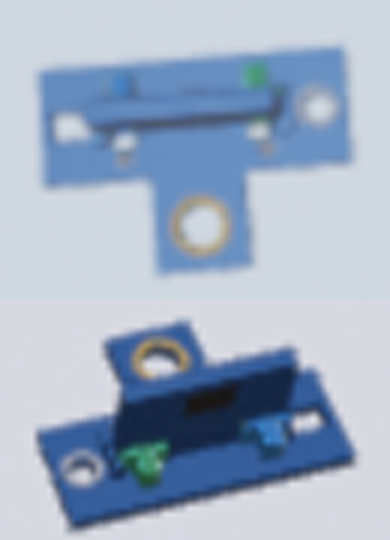

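The fixture crop shows the dowel tops at (137,239) and (389,205), the bush ring at (283,337) and the pin head at (139,352). In the carrier crop, the top view has the round hole at (318,105), the slot at (72,127) and the ear at (201,224). Next I need the fixture in the side camera.

```bash
python3 - <<'E'
import cv2,numpy as np
s=cv2.imread("pics/side0.png")
cv2.imwrite("pics/c3.png",cv2.resize(s[190:280,255:350],None,fx=6,fy=6,interpolation=cv2.INTER_CUBIC))
E
```

```text
(no output)
```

View pics/c3.png

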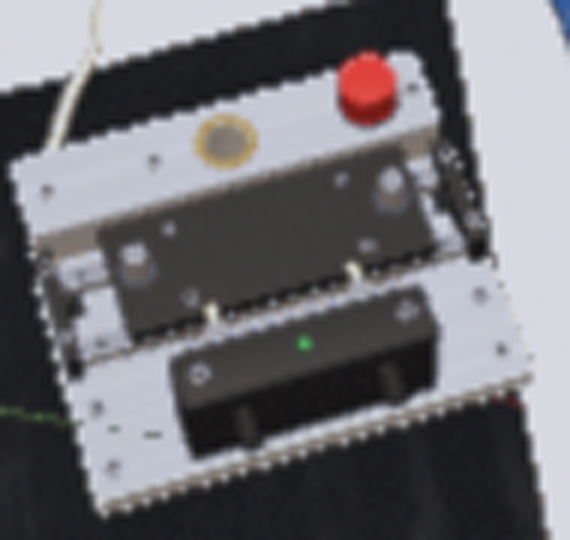

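In the side crop the pin head top is at (366,75), the bush at (226,140), and the dowel tops at (133,252) and (391,183). I'll fit the poses to these points in both views.

```bash
cat > h.py <<'E'
from bench import robot
import cv2,numpy as np
from scipy.optimize import least_squares
M={c:robot.camera_model(c) for c in("side","top")}
def proj(c,P):
    m=M[c];return cv2.projectPoints(np.array(P,float),np.array(m["rvec"]),np.array(m["tvec"]),np.array(m["camera_matrix"]),None)[0][:,0]
def px(o,p): return np.array(o)+(np.array(p,float)+.5)/6-.5
def world(q,P,z0=0):
    P=np.array(P,float);c,s=np.cos(q[2]),np.sin(q[2])
    return np.c_[q[0]+c*P[:,0]-s*P[:,1],q[1]+s*P[:,0]+c*P[:,1],P[:,2]+z0]
E
python3 - <<'E'
from h import *
ct=px((240,225),[(318,105),(72,127),(201,224),(40,72),(345,48),(353,162),(45,186)])
cp=[(0,-.052,.008),(0,.052,.008),(-.046,0,.008),(.025,.065,.008),(.025,-.065,.008),(-.025,-.065,.008),(-.025,.065,.008)]
cs=px((340,165),[(82,168),(306,120),(160,60)])
def fc(q,cams=("top","side")):
    r=[]
    if "top" in cams:r.append(proj("top",world(q,cp))-ct)
    if "side" in cams:r.append(proj("side",world(q,cp[:3]))-cs)
    return np.concatenate(r).ravel()
for cams in (("top",),("side",),("top","side")):
    s=least_squares(fc,[.544,.17,0],args=(cams,));print("carrier",s.x.round(4),s.fun.round(1))
ft=px((312,165),[(389,205),(137,239),(283,337),(139,352),(105,188),(403,153),(418,266),(120,301)])
fs=px((255,190),[(133,252),(391,183),(226,140),(366,75)])
def fp(s):return [(0,s-.052,.052),(0,s+.052,.052),(-.046,0,.037),(-.046,.06,.055),(.025,s+.063,.038),(.025,s-.063,.038),(-.025,s-.063,.038),(-.025,s+.063,.038)]
def ff(q,cams=("top","side")):
    r=[]
    if "top" in cams:r.append(proj("top",world(q,fp(q[3]),.002))-ft)
    if "side" in cams:r.append(proj("side",world(q,fp(q[3])[:4],.002))-fs)
    return np.concatenate(r).ravel()
for cams in (("top",),("side",),("top","side")):
    s=least_squares(ff,[.645,-.036,0,0],args=(cams,));print("fixture",s.x.round(4),s.fun.round(1))
q=s.x
print("dowel/bush/pin",world(q,fp(q[3])[:4],.002).round(4).tolist())
E
```

```text
carrier [0.5444 0.1716 0.0961] [ 0.1  0.2 -0.  -0.2  0.2  0.3 -0.3 -0.4  0.1 -0.5  0.1  0.2 -0.1  0.3]
carrier [0.5438 0.1742 0.081 ] [-0.3  0.   0.2 -0.3  0.1  0.2]
carrier [0.5443 0.1724 0.0921] [-0.2  0.3 -0.3 -0.2 -0.2  0.3 -0.6 -0.5 -0.2 -0.4 -0.2  0.3 -0.5  0.2
 -0.9  0.4 -0.5 -0.2 -0.7  0.5]
fixture [ 0.6482 -0.0379  0.1415  0.0028] [ 0.1  0.1 -0.  -0.3  0.  -0.1 -0.1 -0.5 -0.4 -0.1  0.2 -0.5  0.6  0.3
 -0.4  0.9]
fixture [ 0.6469 -0.0358  0.1397  0.0028] [-0.1 -0.  -0.1 -0.6 -0.1  0.1  0.2  0.5]
fixture [ 0.6478 -0.0368  0.1412  0.0023] [-0.1  0.3 -0.3 -0.1 -0.4  0.1 -0.6 -0.3 -0.6  0.1 -0.  -0.4  0.3  0.5
 -0.6  1.  -0.7  0.5 -0.7 -0.2 -0.5  0.5 -0.2  0.8]
dowel/bush/pin [[0.6548, -0.086, 0.054], [0.6401, 0.0169, 0.054], [0.6022, -0.0433, 0.039], [0.5938, 0.0161, 0.057]]
```

```bash
cat > plan.py <<'E'
import sys,numpy as np
from scipy.spatial.transform import Rotation as Ro
from bench import robot
# plan.py x y z yaw [step_mm]: rows (0.04 m / 0.1 rad units) in tool axes, spread evenly, tool kept pointing down
x,y,z,yaw=map(float,sys.argv[1:5]); step=float(sys.argv[5])/1000 if len(sys.argv)>5 else .039
o=robot.get_obs();p=np.array(o["tool_pos"]);R=Ro.from_euler("xyz",o["ee_rot"])
T=np.array([x,y,z]);G=Ro.from_euler("xyz",[np.pi,0,yaw])
rv=(R.inv()*G).as_rotvec()
n=max(1,int(np.ceil(max(np.linalg.norm(T-p)/step,np.abs(rv).max()/.1))))
print("from",p.round(4),o["ee_rot"],"n",n)
p0=p.copy();tr=[];tw=[]
for i in range(n):
    t=np.round(R.inv().apply(p0+(T-p0)*(i+1)/n-p)/.04,3)
    p=p+R.apply(t*.04)
    r=np.round((R.inv()*G).as_rotvec()/(n-i)/.1,3); R=R*Ro.from_rotvec(r*.1)
    tr.append((t+0.).tolist());tw.append((r+0.).tolist())
for k in range(0,n,8):print(tr[k:k+8],"\n",tw[k:k+8])
E
python3 plan.py .5443 .1724 .30 1.666
```

```text
from [ 0.2136 -0.5068  0.4047] [3.14146884e+00 1.52830673e-05 3.98801854e-01] n 20
[[0.711, -0.622, 0.131], [0.748, -0.576, 0.131], [0.784, -0.527, 0.13], [0.815, -0.476, 0.131], [0.844, -0.424, 0.131], [0.869, -0.369, 0.131], [0.891, -0.314, 0.131], [0.909, -0.256, 0.131]] 
 [[0.0, 0.0, -0.634], [0.0, 0.0, -0.634], [0.0, 0.0, -0.634], [0.0, 0.0, -0.634], [0.0, 0.0, -0.633], [0.0, 0.0, -0.634], [0.0, 0.0, -0.633], [0.0, 0.0, -0.634]]
[[0.923, -0.199, 0.13], [0.934, -0.14, 0.131], [0.941, -0.08, 0.131], [0.944, -0.021, 0.131], [0.944, 0.039, 0.131], [0.939, 0.099, 0.13], [0.931, 0.158, 0.131], [0.919, 0.217, 0.131]] 
 [[0.0, 0.0, -0.633], [0.0, 0.0, -0.634], [0.0, 0.0, -0.633], [0.0, 0.0, -0.634], [0.0, 0.0, -0.633], [0.0, 0.0, -0.634], [0.0, 0.0, -0.633], [0.0, 0.0, -0.634]]
[[0.904, 0.274, 0.131], [0.884, 0.331, 0.131], [0.862, 0.387, 0.131], [0.835, 0.44, 0.13]] 
 [[0.0, 0.0, -0.633], [0.0, 0.0, -0.634], [0.0, 0.001, -0.633], [0.0, 0.0, -0.634]]
```

Call:
play_rows(translation=[[0.71,-0.62,0.13],[0.75,-0.58,0.13],[0.78,-0.53,0.13],[0.82,-0.48,0.13],[0.84,-0.42,0.13],[0.87,-0.37,0.13],[0.89,-0.31,0.13],[0.91,-0.26,0.13]], twist=[[0,0,-0.63],[0,0,-0.63],[0,0,-0.63],[0,0,-0.63],[0,0,-0.63],[0,0,-0.63],[0,0,-0.63],[0,0,-0.63]], gripper=[1,1,1,1,1,1,1,1])

```text
time: 2.1
tool_pos: [0.3464, -0.2337, 0.3631]
ee_rot: [3.141, 0.0, 0.905]
wrist_force: [0.6, -0.4, -0.4]
width: 0.094
finger_force: 0.0
```

Call:
play_rows(translation=[[0.92,-0.2,0.13],[0.93,-0.14,0.13],[0.94,-0.08,0.13],[0.94,-0.02,0.13],[0.94,0.04,0.13],[0.94,0.1,0.13],[0.93,0.16,0.13],[0.92,0.22,0.13]], twist=[[0,0,-0.63],[0,0,-0.63],[0,0,-0.63],[0,0,-0.63],[0,0,-0.63],[0,0,-0.63],[0,0,-0.63],[0,0,-0.63]], gripper=[1,1,1,1,1,1,1,1])

```text
time: 2.9
tool_pos: [0.4799, 0.037, 0.3215]
ee_rot: [3.141, 0.0, 1.41]
wrist_force: [0.4, -1.0, 0.2]
width: 0.0939
finger_force: 0.0
```

Call:
play_rows(translation=[[0.9,0.27,0.13],[0.88,0.33,0.13],[0.86,0.39,0.13],[0.84,0.44,0.13],[0,0,0],[0,0,0]], twist=[[0,0,-0.63],[0,0,-0.63],[0,0,-0.63],[0,0,-0.63],[0,0,0],[0,0,0]], gripper=[1,1,1,1,1,1])

```text
time: 3.5
tool_pos: [0.5463, 0.1711, 0.3001]
ee_rot: [-3.14, 0.001, 1.66]
wrist_force: [0.4, -0.8, 0.1]
width: 0.0941
finger_force: 0.0
```

```bash
python3 plan.py .5443 .1724 .227 1.664
```

```text
from [0.5463 0.1711 0.3001] [-3.14022202e+00  8.58766116e-04  1.65971177e+00] n 2
[[0.019, -0.022, 0.914], [0.019, -0.023, 0.913]] 
 [[-0.007, 0.004, -0.021], [-0.007, 0.005, -0.022]]
```

Call:
play_rows(translation=[[0.02,-0.02,0.61],[0.02,-0.02,0.61],[0,0,0.61],[0,0,0],[0,0,0],[0,0,0],[0,0,0],[0,0,0]], twist=[[0,0,-0.02],[0,0,-0.02],[0,0,0],[0,0,0],[0,0,0],[0,0,0],[0,0,0],[0,0,0]], gripper=[1,1,1,-1,-1,-1,-1,-1])

```text
time: 4.3
tool_pos: [0.545, 0.1721, 0.229]
ee_rot: [3.139, -0.0, 1.663]
wrist_force: [-0.4, 0.4, -0.0]
width: 0.0575
finger_force: 0.0
```

Call:
play_rows(translation=[[0,0,0],[0,0,0],[0,0,0],[0,0,-0.25],[0,0,-0.5],[0,0,-0.75],[0,0,-0.5],[0,0,0]], twist=[[0,0,0],[0,0,0],[0,0,0],[0,0,0],[0,0,0],[0,0,0],[0,0,0],[0,0,0]], gripper=[-1,-1,-1,-1,-1,-1,-1,-1])

```text
time: 5.1
tool_pos: [0.5455, 0.1724, 0.3122]
ee_rot: [3.133, -0.001, 1.663]
wrist_force: [0.8, 0.1, 0.4]
width: 0.0003
finger_force: 0.0
```

```bash
python3 - <<'E'
from h import *
o=robot.get_obs();print(o["width"],o["finger_force"],o["wrist_force"],o["tool_pos"],o["ee_rot"])
E
```

```text
0.0003195577188996019 0.0 [0.80010606 0.10747945 0.40857533] [0.5455433  0.17238464 0.31224283] [ 3.13295884e+00 -9.37914845e-04  1.66286789e+00]
```

The fingers close at only about 73 mm/s, so I lifted too early. I'll reopen, check the carrier hasn't moved, and grip again.

Call:
play_rows(translation=[[0,0,0],[0,0,0],[0,0,0],[0,0,0],[0,0,0],[0,0,0],[0,0,0],[0,0,0]], twist=[[0,0,0],[0,0,0],[0,0,0],[0,0,0],[0,0,0],[0,0,0],[0,0,0],[0,0,0]], gripper=[0,0,0,0,0,0,0,0])

```text
time: 5.9
tool_pos: [0.5446, 0.1721, 0.3075]
ee_rot: [3.142, 0.0, 1.663]
wrist_force: [0.4, 0.4, 0.6]
width: 0.047
finger_force: 0.0
```

```bash
python3 - <<'E'
from h import *
im=robot.snapshot("side");cv2.imwrite("pics/s1.png",im[:,:,::-1])
a=cv2.imread("pics/side0.png")
d=cv2.absdiff(a,im[:,:,::-1])[165:205,340:405];print(d.max(2)[20:].max(1))
for n in("carrier_grip","carrier_ear","carrier_holes"):print(n,[np.round(d["centre"],4).tolist() for d in robot.spot_point(n,"side")[:1]])
cv2.imwrite("pics/c4.png",cv2.resize(im[150:215,320:425,::-1],None,fx=6,fy=6))
print(robot.get_obs()["width"])
E
python3 plan.py .5443 .1724 .226 1.664
```

```text
[4 4 3 4 2 2 2 3 2 3 2 2 3 2 2 2 1 1 1 1]
carrier_grip [[0.5436, 0.1749, 0.046]]
carrier_ear [[0.4974, 0.1699, -0.0]]
carrier_holes [[0.546, 0.1706, -0.0014]]
0.04660421905365497
from [0.5446 0.1721 0.3075] [3.14147406e+00 1.04823436e-04 1.66280085e+00] n 3
[[0.003, -0.002, 0.679], [0.002, -0.003, 0.679], [0.003, -0.002, 0.68]] 
 [[0.0, 0.0, -0.004], [0.001, 0.001, -0.004], [0.0, 0.0, -0.004]]
```

View pics/c4.png

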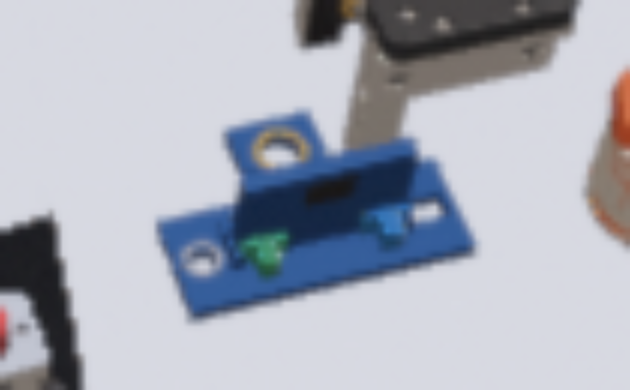

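The crop shows the carrier unmoved (pixel difference about 2), with the fingers above it. I'll descend and grip.

Call:
play_rows(translation=[[0,0,0.68],[0,0,0.68],[0,0,0.68],[0,0,0],[0,0,0],[0,0,0],[0,0,0],[0,0,0]], twist=[[0,0,0],[0,0,0],[0,0,0],[0,0,0],[0,0,0],[0,0,0],[0,0,0],[0,0,0]], gripper=[0,0,0,-1,-1,-1,-1,-1])

```text
time: 6.9
tool_pos: [0.5445, 0.1722, 0.2275]
ee_rot: [3.141, -0.0, 1.663]
wrist_force: [-4.7, -1.0, 3.0]
width: 0.0106
finger_force: 2.1
```

Call:
play_rows(translation=[[0,0,0],[0,0,0],[0,0,0],[0,0,0],[0,0,0]], twist=[[0,0,0],[0,0,0],[0,0,0],[0,0,0],[0,0,0]], gripper=[-1,-1,-1,-1,-1])

```text
time: 7.4
tool_pos: [0.5445, 0.1722, 0.2274]
ee_rot: [3.141, -0.0, 1.663]
wrist_force: [-3.7, 0.3, 5.6]
width: 0.0101
finger_force: 30.0
```

Call:
play_rows(translation=[[0,0,-0.3],[0,0,-0.7],[0,0,-0.8],[0,0,-0.5],[0,0,0]], twist=[[0,0,0],[0,0,0],[0,0,0],[0,0,0],[0,0,0]], gripper=[-1,-1,-1,-1,-1])

```text
time: 7.9
tool_pos: [0.5455, 0.1723, 0.3219]
ee_rot: [3.133, -0.001, 1.663]
wrist_force: [0.8, -0.5, -3.8]
width: 0.01
finger_force: 30.0
```

```bash
python3 plan.py .6474 -.0345 .302 1.712 30; python3 -c "
from h import *;o=robot.get_obs();print(o['width'],o['wrist_force'],o['wrist_torque'])"
```

```text
from [0.5455 0.1723 0.3219] [ 3.13335555e+00 -8.14836251e-04  1.66275991e+00] n 8
[[-0.673, 0.257, 0.064], [-0.674, 0.253, 0.063], [-0.676, 0.249, 0.064], [-0.677, 0.245, 0.063], [-0.679, 0.241, 0.063], [-0.681, 0.237, 0.063], [-0.682, 0.233, 0.062], [-0.683, 0.228, 0.063]] 
 [[0.01, -0.001, -0.062], [0.01, -0.001, -0.061], [0.01, -0.001, -0.062], [0.011, -0.001, -0.061], [0.01, -0.001, -0.062], [0.011, 0.0, -0.061], [0.01, -0.001, -0.062], [0.011, 0.0, -0.061]]
0.010036487505665274 [ 0.78473133 -0.46305155 -3.75722998] [-0.02253988 -0.15263199 -0.0301167 ]
```

Call:
play_rows(translation=[[-0.67,0.26,0.06],[-0.67,0.25,0.06],[-0.68,0.25,0.06],[-0.68,0.25,0.06],[-0.68,0.24,0.06],[-0.68,0.24,0.06],[-0.68,0.23,0.06],[-0.68,0.23,0.06]], twist=[[0,0,-0.06],[0,0,-0.06],[0,0,-0.06],[0,0,-0.06],[0,0,-0.06],[0,0,-0.06],[0,0,-0.06],[0,0,-0.07]], gripper=[-1,-1,-1,-1,-1,-1,-1,-1])

```text
time: 8.7
tool_pos: [0.6466, -0.0356, 0.2958]
ee_rot: [-3.138, -0.001, 1.712]
wrist_force: [0.9, 0.0, -4.6]
width: 0.0096
finger_force: 30.0
```

Call:
play_rows(translation=[[0,0,0],[0,0,0],[0,0,0],[0,0,0]], twist=[[0,0,0],[0,0,0],[0,0,0],[0,0,0]], gripper=[-1,-1,-1,-1])

```text
time: 9.1
tool_pos: [0.6462, -0.0335, 0.2982]
ee_rot: [-3.141, -0.0, 1.713]
wrist_force: [-0.3, 1.1, -4.8]
width: 0.0096
finger_force: 30.0
```

```bash
python3 - <<'E'
from h import *
o=robot.get_obs();print(np.round(o["tool_pos"],4),np.round(o["ee_rot"],4))
i=[robot.snapshot(c)[:,:,::-1] for c in("top","side")]
cv2.imwrite("pics/t2.png",i[0]);cv2.imwrite("pics/s2.png",i[1])
cv2.imwrite("pics/c5.png",np.hstack([cv2.resize(i[0][165:245,305:405],None,fx=4,fy=4,interpolation=2),cv2.resize(i[1][185:265,255:355],None,fx=4,fy=4,interpolation=2)]))
E
python3 plan.py .6474 -.0345 .302 1.712
```

```text
[ 0.6462 -0.0335  0.2982] [-3.1408e+00 -4.0000e-04  1.7131e+00]
from [ 0.6463 -0.0336  0.2987] [-3.14159097e+00  3.22409135e-06  1.71313424e+00] n 1
[[-0.027, 0.024, -0.082]] 
 [[0.0, 0.0, 0.011]]
```

View pics/c5.png

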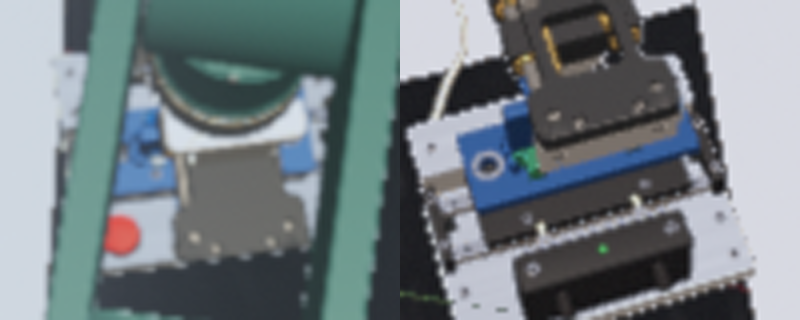

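The side view (right half) shows the round hole over the -y dowel at about (276.6,226) in full-image pixels. The top view is mostly blocked by the arm. I'll compare the hole with the dowel in that same camera.

```bash
python3 - <<'E'
from h import *
im=cv2.imread("pics/s2.png")
def back(c,uv,z):
    m=M[c];R=cv2.Rodrigues(np.array(m["rvec"]))[0];C=-R.T@np.array(m["tvec"]).ravel()
    d=R.T@np.linalg.inv(m["camera_matrix"])@np.array([*uv,1]);return C+d*(z-C[2])/d[2]
g=im[217:236,268:286].astype(int)
# blueness: ring/hole vs plate
b=g[:,:,0]-g[:,:,2]
print(b)
o=robot.get_obs();x,y,z=o["tool_pos"];q=[x,y,o["ee_rot"][2]-np.pi/2]
P=world(q,[(0,-.052,.008)],z-.2274);print("pred hole",P,proj("side",P))
print("obs",back("side",(276.4,225.9),P[0,2]))
print("dowel side-only",back("side",px((255,190),(133,252)),.054),"hole at start (side)",back("side",px((340,165),(82,168)),.008),
 world([.5445,.1722,.092],[(0,-.052,.008)]))
E
```

```text
[[ 16  17  18  19  30  44  56  66  82  88  97  99  96  68  48  45  48  46]
 [ 18  39  46  63  76  84  93  98  99 100 100  99  97  75  51  46  46  46]
 [ 17  62  87  97 100 100 101 100 101 101 100  99  92  76  53  46  46  46]
 [ 17  58  98 100 100 101 101 101 101 100 101 101  92  87  57  48  46  48]
 [ 17  47  90 101 101 101 101 101 100  98 101  98  79  95  61  47  46  45]
 [ 16  31  87 101 100  99  92  86  78  68  77  89  91 102  77  50  45  35]
 [ 16  19  67  99 100  88  53  37  22  21  25  48  81  81  77  52  51  52]
 [ 16  18  47  90  94  61  25  40  34  42  39  23  45  65  92  63  32  34]
 [ 15  18  37  86  82  37  29  39  42  42  37  26  22  67  99  79  42  24]
 [ 15  15  14  75  76  23  31  30  18   2  15  26  21  75  82  73  49  43]
 [  1  -4  -3  56  81  34  35  16   4   1   7  16  34  81  81  59  58  79]
 [-12 -14  -9  47  87  47  22  16  13  13  17  19  59  95  96  80  83  97]
 [-15 -15 -13  23  93  87  59  35  34  37  48  73  95  99 100  99  98  99]
 [-15 -15 -14   5  81  98  93  82  82  82  89  98  99  99 100 100 100 100]
 [-15  -8  -3  -1  51  97 100 100  99  99  99 100 100  99 100 100  99 100]
 [ -7   9  17  15  34  97 100 100 101  99 101 100 102 101 101 100 100 100]
 [ 15  14  11  15  20  86 100  99 100 100 100  99 100 100 100  99  98  97]
 [ 18  15  14  14  16  59  96 100  99 100  99 100  98  97  97  89  79  70]
 [ 15  15  15  14  15  45  95  99  99  97  98  95  81  76  61  52  46  38]]
pred hole [[ 0.65366737 -0.08503613  0.07933029]] [[275.32482352 226.14969857]]
obs [ 0.65344733 -0.08258786  0.07933029]
dowel side-only [ 0.65382653 -0.08424423  0.054     ] hole at start (side) [0.54815368 0.1231652  0.008     ] [[0.54927725 0.12041991 0.008     ]]
```

```bash
python3 plan.py .6472 -.0352 .2840 1.712 5
```

```text
from [ 0.6463 -0.0336  0.2987] [-3.14159097e+00  3.22409135e-06  1.71313424e+00] n 3
[[-0.015, 0.006, 0.123], [-0.014, 0.005, 0.123], [-0.015, 0.006, 0.122]] 
 [[0.0, 0.0, 0.004], [0.0, 0.0, 0.004], [0.0, 0.0, 0.003]]
```

Call:
play_rows(translation=[[-0.015,0.006,0.12],[-0.015,0.006,0.12],[-0.014,0.005,0.12],[0,0,0],[0,0,0],[0,0,0.03],[0,0,0.03],[0,0,0]], twist=[[0,0,0.004],[0,0,0.004],[0,0,0.003],[0,0,0],[0,0,0],[0,0,0],[0,0,0],[0,0,0]], gripper=[-1,-1,-1,-1,-1,-1,-1,-1])

```text
time: 10.0
tool_pos: [0.6474, -0.0362, 0.2819]
ee_rot: [-3.142, 0.0, 1.711]
wrist_force: [0.5, -0.3, -4.5]
width: 0.0095
finger_force: 30.0
```

Call:
play_rows(translation=[[0,0,0.03],[0,0,0.03],[0,0,0.03],[0,0,0],[0,0,0]], twist=[[0,0,0],[0,0,0],[0,0,0],[0,0,0],[0,0,0]], gripper=[-1,-1,-1,-1,-1])

```text
time: 10.5
tool_pos: [0.6474, -0.0361, 0.2781]
ee_rot: [-3.141, -0.0, 1.711]
wrist_force: [0.2, -0.0, -4.4]
width: 0.01
finger_force: 30.0
```

Call:
play_rows(translation=[[0,0,0.03],[0,0,0.03],[0,0,0.03],[0,0,0],[0,0,0]], twist=[[0,0,0],[0,0,0],[0,0,0],[0,0,0],[0,0,0]], gripper=[-1,-1,-1,-1,-1])

```text
time: 11.0
tool_pos: [0.6474, -0.0361, 0.2744]
ee_rot: [-3.141, -0.0, 1.711]
wrist_force: [-0.5, 0.9, -4.2]
width: 0.0097
finger_force: 30.0
```

```bash
python3 - <<'E'
from h import *
im=robot.snapshot("side")[:,:,::-1];cv2.imwrite("pics/s3.png",im)
cv2.imwrite("pics/c6.png",cv2.resize(im[185:265,255:355],None,fx=6,fy=6,interpolation=2))
o=robot.get_obs();print(o["tool_pos"],o["wrist_force"],o["wrist_torque"])
E
```

```text
[ 0.64743033 -0.0361386   0.27449257] [ 0.28627772 -0.0947369  -3.77497738] [ 0.14389828 -0.06561821 -0.01407258]
```

View pics/c6.png

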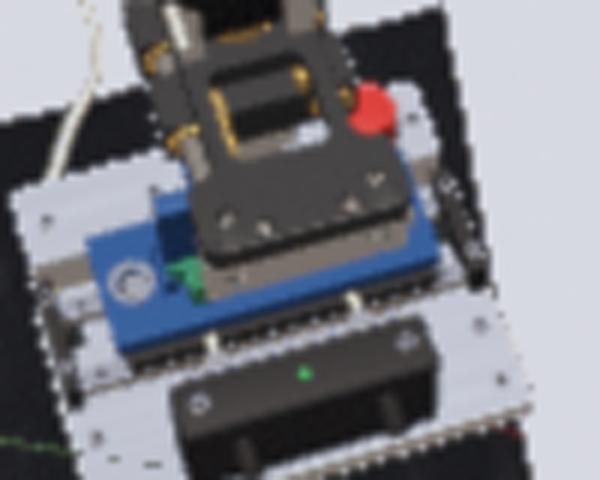

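The dowel shows inside the round hole at (130,282), and there is no side load. I'll keep lowering.

Call:
play_rows(translation=[[0,0,0.04],[0,0,0.04],[0,0,0.04],[0,0,0.03],[0,0,0],[0,0,0]], twist=[[0,0,0],[0,0,0],[0,0,0],[0,0,0],[0,0,0],[0,0,0]], gripper=[-1,-1,-1,-1,-1,-1])

```text
time: 11.65
tool_pos: [0.6474, -0.0362, 0.2684]
ee_rot: [-3.141, -0.0, 1.711]
wrist_force: [-0.6, 0.3, -3.9]
width: 0.0097
finger_force: 30.0
```

Call:
play_rows(translation=[[0,0,0.02],[0,0,0.02],[0,0,0],[0,0,0]], twist=[[0,0,0],[0,0,0],[0,0,0],[0,0,0]], gripper=[-1,-1,-1,-1])

```text
time: 12.05
tool_pos: [0.6475, -0.0361, 0.2677]
ee_rot: [3.141, 0.0, 1.711]
wrist_force: [-0.8, 2.4, -0.4]
width: 0.0099
finger_force: 30.0
```

It's seated: contact at underside z ≈ 0.040. I'll nudge the carriage about 2 mm towards the line, then release with a small opening.

Call:
play_rows(translation=[[0,0,0.01],[0,0,0],[-0.02,0,0],[-0.02,0,0],[-0.02,0,0],[0,0,0],[0,0,0]], twist=[[0,0,0],[0,0,0],[0,0,0],[0,0,0],[0,0,0],[0,0,0],[0,0,0]], gripper=[-1,-1,-1,-1,-1,-1,-1])

```text
time: 12.75
tool_pos: [0.6477, -0.0375, 0.2677]
ee_rot: [3.141, -0.002, 1.711]
wrist_force: [-3.7, 5.9, 3.5]
width: 0.0094
finger_force: 30.0
```

Call:
play_rows(translation=[[0,0,0],[0,0,0],[0,0,0],[0,0,0],[0,0,0],[0,0,0],[0,0,0]], twist=[[0,0,0],[0,0,0],[0,0,0],[0,0,0],[0,0,0],[0,0,0],[0,0,0]], gripper=[-0.3,-0.3,-0.3,-0.3,-0.3,-0.3,-0.3])

```text
time: 13.45
tool_pos: [0.6478, -0.0386, 0.2666]
ee_rot: [3.142, 0.0, 1.711]
wrist_force: [-0.2, -0.1, 1.0]
width: 0.0328
finger_force: 0.0
```

Call:
play_rows(translation=[[0,0,-0.2],[0,0,-0.6],[0,0,-1],[0,0,-1],[-0.5,-1,-0.5],[-0.5,-1,0],[-0.5,-1,0],[-0.5,-1,0]], twist=[[0,0,0],[0,0,0],[0,0,0],[0,0,0],[0,0,0],[0,0,0],[0,0,0],[0,0,0]], gripper=[-0.3,-0.3,-0.3,-0.3,-0.3,-0.3,-0.3,-0.3])

```text
time: 14.25
tool_pos: [0.499, -0.1406, 0.3998]
ee_rot: [3.14, 0.001, 1.711]
wrist_force: [0.2, -1.2, 0.6]
width: 0.0333
finger_force: 0.0
```

Call:
play_rows(translation=[[-0.5,-1,0],[-0.5,-1,0],[-0.5,-1,0],[0,0,0]], twist=[[0,0,0],[0,0,0],[0,0,0],[0,0,0]], gripper=[-0.2,-0.2,-0.2,-0.2])

```text
time: 14.65
tool_pos: [0.3869, -0.2182, 0.3999]
ee_rot: [-3.142, 0.003, 1.704]
wrist_force: [-0.3, 0.4, -0.7]
width: 0.0377
finger_force: 0.0
```

```bash
python3 - <<'E'
from h import *
i=[robot.snapshot(c)[:,:,::-1] for c in("top","side")]
cv2.imwrite("pics/t4.png",i[0]);cv2.imwrite("pics/s4.png",i[1])
cv2.imwrite("pics/c7.png",np.hstack([cv2.resize(i[0][165:245,305:405],None,fx=4,fy=4,interpolation=2),cv2.resize(i[1][185:265,255:355],None,fx=4,fy=4,interpolation=2)]))
o=robot.get_obs();print(o["tool_pos"],o["ee_rot"],o["wrist_force"])
E
```

```text
[ 0.38948883 -0.21655062  0.39967322] [3.13968517e+00 1.10304844e-03 1.70846455e+00] [-0.82194851  0.87227554  0.42542429]
```

View pics/c7.png

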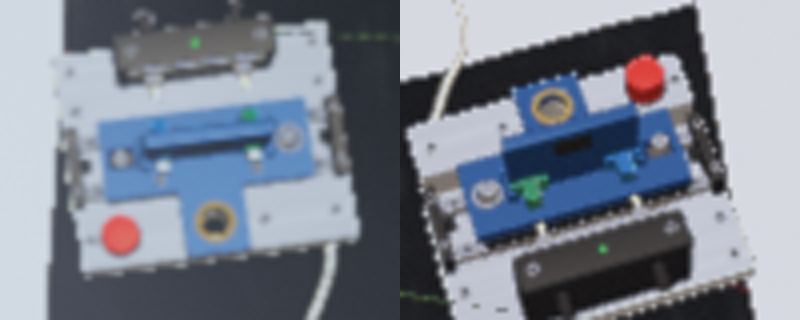

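Both views show the carrier seated: dowels through both holes, the ear ring concentric with the bush at (215,221), and the pin at (121,235) in the top view. Next I'll measure the ear and pin and plan the pin grasp, closing along fixture y.

```bash
python3 - <<'E'
from h import *
def back(c,uv,z):
    m=M[c];R=cv2.Rodrigues(np.array(m["rvec"]))[0];C=-R.T@np.array(m["tvec"]).ravel()
    d=R.T@np.linalg.inv(m["camera_matrix"])@np.array([*uv,1]);return (C+d*(z-C[2])/d[2]).round(4)
for c,f,z in(("top","t4",.048),("side","s4",.048)):
    im=cv2.imread(f"pics/{f}.png").astype(int)
    sub=np.zeros(im.shape[:2],bool);sub[185:245,312:402]=1 if c=="top" else 0
    if c=="side":sub[195:240,330-10:350-20+30]=0
    if c=="side":sub[195:215,300:330]=0
    red=(im[:,:,2]>150)&(im[:,:,1]<100)&(im[:,:,0]<100)
    if c=="top":red&=sub;n,l,s,k=cv2.connectedComponentsWithStats(red.astype(np.uint8));j=1+np.argmax(s[1:,4]);print("pin top",k[j],s[j],back("top",k[j],.057))
print("ear top",back("top",(358.4,219.9),.048),"bush top",back("top",px((312,165),(283,337)),.039))
print("ear side",back("side",(255+152/4-.4,185+105/4-.4),.048),"bush side",back("side",px((255,190),(226,140)),.039))
E
python3 plan.py .5938 .0161 .31 0.141
```

```text
pin top [333.64 223.16] [331 220   7   8  25] [0.5931 0.0174 0.057 ]
ear top [ 0.6033 -0.043   0.048 ] bush top [ 0.6025 -0.0444  0.039 ]
ear side [ 0.6009 -0.0406  0.048 ] bush side [ 0.601 -0.042  0.039]
from [ 0.3895 -0.2166  0.3997] [3.13968517e+00 1.10304844e-03 1.70846455e+00] n 16
[[0.316, 0.366, 0.14], [0.351, 0.333, 0.141], [0.382, 0.297, 0.14], [0.409, 0.259, 0.141], [0.432, 0.217, 0.14], [0.451, 0.174, 0.14], [0.466, 0.129, 0.14], [0.477, 0.083, 0.141]] 
 [[0.001, 0.0, 0.98], [0.001, 0.0, 0.98], [0.001, 0.0, 0.98], [0.001, -0.001, 0.98], [0.002, -0.001, 0.98], [0.002, 0.0, 0.98], [0.001, 0.0, 0.979], [0.001, -0.001, 0.98]]
[[0.482, 0.035, 0.14], [0.484, -0.011, 0.14], [0.48, -0.059, 0.14], [0.473, -0.105, 0.14], [0.459, -0.151, 0.14], [0.443, -0.196, 0.14], [0.421, -0.237, 0.14], [0.396, -0.278, 0.14]] 
 [[0.002, -0.001, 0.979], [0.002, 0.0, 0.98], [0.001, -0.001, 0.979], [0.002, 0.0, 0.98], [0.001, -0.001, 0.979], [0.002, 0.0, 0.98], [0.001, -0.001, 0.979], [0.002, 0.0, 0.98]]
```

Call:
play_rows(translation=[[0.32,0.37,0.14],[0.35,0.33,0.14],[0.38,0.3,0.14],[0.41,0.26,0.14],[0.43,0.22,0.14],[0.45,0.17,0.14],[0.47,0.13,0.14],[0.48,0.08,0.14]], twist=[[0,0,0.98],[0,0,0.98],[0,0,0.98],[0,0,0.98],[0,0,0.98],[0,0,0.98],[0,0,0.98],[0,0,0.98]], gripper=[-0.15,-0.15,-0.15,-0.15,-0.15,-0.15,-0.15,-0.15])

```text
time: 15.55
tool_pos: [0.4936, -0.0972, 0.3537]
ee_rot: [3.142, -0.001, 0.925]
wrist_force: [-0.1, -1.1, 0.0]
width: 0.04
finger_force: 0.0
```

Call:
play_rows(translation=[[0.48,0.04,0.14],[0.48,-0.01,0.14],[0.48,-0.06,0.14],[0.47,-0.11,0.14],[0.46,-0.15,0.14],[0.44,-0.2,0.14],[0.42,-0.24,0.14],[0.4,-0.28,0.14]], twist=[[0,0,0.98],[0,0,0.98],[0,0,0.98],[0,0,0.98],[0,0,0.98],[0,0,0.98],[0,0,0.98],[0,0,0.98]], gripper=[-0.15,-0.15,-0.15,-0.15,-0.15,-0.15,-0.15,-0.15])

```text
time: 16.35
tool_pos: [0.5949, 0.02, 0.3086]
ee_rot: [-3.141, -0.0, 0.141]
wrist_force: [0.2, -0.3, -0.1]
width: 0.0399
finger_force: 0.0
```

Call:
play_rows(translation=[[0,0,0],[0,0,0],[0,0,0],[0,0,0]], twist=[[0,0,0],[0,0,0],[0,0,0],[0,0,0]], gripper=[-0.15,-0.15,-0.15,-0.15])

```text
time: 16.75
tool_pos: [0.5935, 0.017, 0.3096]
ee_rot: [3.141, -0.001, 0.143]
wrist_force: [-0.1, -0.2, -0.4]
width: 0.04
finger_force: 0.0
```

```bash
python3 plan.py .5938 .0161 .242 0.141 25
```

```text
from [0.5935 0.017  0.3096] [ 3.14120702e+00 -5.96319804e-04  1.43080320e-01] n 3
[[0.001, 0.008, 0.563], [0.002, 0.007, 0.564], [0.001, 0.008, 0.563]] 
 [[0.001, -0.002, 0.007], [0.001, -0.002, 0.007], [0.002, -0.002, 0.007]]
```

Call:
play_rows(translation=[[0,0.01,0.56],[0,0.01,0.56],[0,0,0.56],[0,0,0],[0,0,0],[0,0,0],[0,0,0]], twist=[[0,0,0.01],[0,0,0.01],[0,0,0],[0,0,0],[0,0,0],[0,0,0],[0,0,0]], gripper=[-0.15,-0.15,-0.15,-0.15,-0.15,-1,-1])

```text
time: 17.45
tool_pos: [0.594, 0.0163, 0.243]
ee_rot: [3.141, -0.002, 0.141]
wrist_force: [0.0, -0.1, -0.1]
width: 0.0275
finger_force: 0.0
```

Call:
play_rows(translation=[[0,0,0],[0,0,0],[0,0,0],[0,0,0],[0,0,0],[0,0,0]], twist=[[0,0,0],[0,0,0],[0,0,0],[0,0,0],[0,0,0],[0,0,0]], gripper=[-1,-1,-1,-1,-1,-1])

```text
time: 18.05
tool_pos: [0.594, 0.0164, 0.2428]
ee_rot: [3.141, -0.001, 0.141]
wrist_force: [-1.2, -0.5, 6.0]
width: 0.023
finger_force: 30.0
```

Call:
play_rows(translation=[[0,0,-0.25],[0,0,-0.5],[0,0,-0.5],[0,0,-0.3],[0,0,0],[0,0,0]], twist=[[0,0,0],[0,0,0],[0,0,0],[0,0,0],[0,0,0],[0,0,0]], gripper=[-1,-1,-1,-1,-1,-1])

```text
time: 18.65
tool_pos: [0.5936, 0.0166, 0.3033]
ee_rot: [-3.141, 0.001, 0.141]
wrist_force: [-0.6, 0.2, -1.1]
width: 0.0232
finger_force: 30.0
```

Call:
play_rows(translation=[[0,0.3,0],[0,0.5,0],[0,0.5,0],[0,0.2,0],[0,0,0],[0,0,0],[0,0,0]], twist=[[0,0,0],[0,0,0],[0,0,0],[0,0,0],[0,0,0],[0,0,0],[0,0,0]], gripper=[-1,-1,-1,-1,-1,-1,-1])

```text
time: 19.35
tool_pos: [0.6021, -0.0423, 0.3036]
ee_rot: [-3.141, 0.0, 0.141]
wrist_force: [-0.6, 0.0, -1.6]
width: 0.023
finger_force: 30.0
```

```bash
python3 - <<'E'
from h import *
o=robot.get_obs();print(o["tool_pos"],o["ee_rot"],o["width"],o["wrist_force"])
i=[robot.snapshot(c)[:,:,::-1] for c in("top","side")]
cv2.imwrite("pics/c8.png",np.hstack([cv2.resize(i[0][165:245,305:405],None,fx=4,fy=4,interpolation=2),cv2.resize(i[1][165:245,255:355],None,fx=4,fy=4,interpolation=2)]))
E
python3 plan.py $(python3 -c "
import math;print(.5940+.06*math.sin(.1412),.0164-.06*math.cos(.1412))") .304 .141
```

```text
[ 0.60209481 -0.04232306  0.30359033] [-3.14110216e+00  4.80690950e-04  1.41357525e-01] 0.022955604359786337 [-0.55367106  0.0345333  -1.57163119]
from [ 0.6021 -0.0422  0.3038] [-3.14141133e+00  2.65921848e-05  1.41724264e-01] n 1
[[0.005, 0.021, -0.004]] 
 [[-0.002, 0.0, 0.007]]
```

View pics/c8.png

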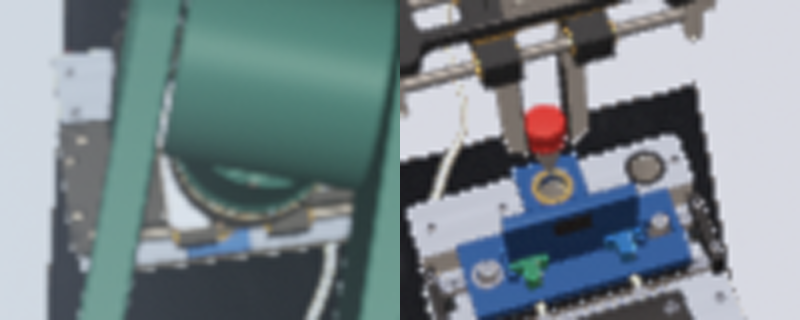

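The side view (right half) shows the pin upright at (545,130), right over the ear hole at (551,185). I'll lower it.

Call:
play_rows(translation=[[0.005,0.02,0.15],[0,0,0.2],[0,0,0.2],[0,0,0.15],[0,0,0],[0,0,0]], twist=[[0,0,0],[0,0,0],[0,0,0],[0,0,0],[0,0,0],[0,0,0]], gripper=[-1,-1,-1,-1,-1,-1])

```text
time: 20.05
tool_pos: [0.6025, -0.0437, 0.2755]
ee_rot: [-3.141, 0.001, 0.141]
wrist_force: [-0.4, 0.4, 0.3]
width: 0.0234
finger_force: 30.0
```

Call:
play_rows(translation=[[0,0,0.05],[0,0,0.05],[0,0,0.05],[0,0,0.05],[0,0,0],[0,0,0]], twist=[[0,0,0],[0,0,0],[0,0,0],[0,0,0],[0,0,0],[0,0,0]], gripper=[-1,-1,-1,-1,-1,-1])

```text
time: 20.65
tool_pos: [0.6027, -0.0432, 0.2682]
ee_rot: [-3.141, -0.001, 0.141]
wrist_force: [0.3, 3.1, 0.9]
width: 0.0228
finger_force: 30.0
```

Call:
play_rows(translation=[[0,0,0.05],[0,0,0.05],[0,0,0.05],[0,0,0],[0,0,0]], twist=[[0,0,0],[0,0,0],[0,0,0],[0,0,0],[0,0,0]], gripper=[-1,-1,-1,-1,-1])

```text
time: 21.15
tool_pos: [0.6024, -0.0435, 0.2613]
ee_rot: [-3.141, 0.001, 0.141]
wrist_force: [1.4, 4.4, 0.1]
width: 0.0231
finger_force: 30.0
```

Call:
play_rows(translation=[[0,0,0.05],[0,0,0.05],[0,0,0.05],[0,0,0],[0,0,0]], twist=[[0,0,0],[0,0,0],[0,0,0],[0,0,0],[0,0,0]], gripper=[-1,-1,-1,-1,-1])

```text
time: 21.65
tool_pos: [0.6025, -0.0435, 0.2556]
ee_rot: [-3.141, 0.0, 0.141]
wrist_force: [0.9, 4.8, 0.9]
width: 0.0233
finger_force: 30.0
```

Call:
play_rows(translation=[[0,0,0.04],[0,0,0.04],[0,0,0.03],[0,0,0],[0,0,0]], twist=[[0,0,0],[0,0,0],[0,0,0],[0,0,0],[0,0,0]], gripper=[-1,-1,-1,-1,-1])

```text
time: 22.15
tool_pos: [0.6025, -0.0435, 0.2515]
ee_rot: [-3.141, -0.0, 0.141]
wrist_force: [0.1, 5.2, 1.1]
width: 0.0232
finger_force: 30.0
```

```bash
python3 - <<'E'
from h import *
o=robot.get_obs();print(o["tool_pos"],o["ee_rot"],o["width"],o["wrist_force"])
im=robot.snapshot("side")[:,:,::-1];cv2.imwrite("pics/s6.png",im)
for n in("pin_head","pin_tip","carrier_ear"):print(n,[(np.round(d["centre"],4).tolist(),round(d["score"],2)) for d in robot.spot_point(n,"side")[:2]])
E
```

```text
[ 0.60252302 -0.04348079  0.25150623] [-3.14115569e+00 -1.10342778e-04  1.40811956e-01] 0.023228834562624992 [0.09958543 5.24506218 1.09682674]
pin_head [([0.6005, -0.0419, 0.0594], 0.62)]
pin_tip []
carrier_ear [([0.6026, -0.0435, 0.0393], 0.7)]
```

Call:
play_rows(translation=[[0,0,0.03],[0,0,0.02],[0,0,0],[0,0,0]], twist=[[0,0,0],[0,0,0],[0,0,0],[0,0,0]], gripper=[-1,-1,-1,-1])

```text
time: 22.75
tool_pos: [0.6024, -0.0435, 0.2513]
ee_rot: [-3.141, -0.001, 0.141]
wrist_force: [-2.5, 4.1, 8.9]
width: 0.023
finger_force: 30.0
```

There's firm contact at the expected height, so the pin is home. I'll release and back off.

Call:
play_rows(translation=[[0,0,0],[0,0,0],[0,0,0],[0,0,0],[0,0,0],[0,0,0]], twist=[[0,0,0],[0,0,0],[0,0,0],[0,0,0],[0,0,0],[0,0,0]], gripper=[-0.15,-0.15,-0.15,-0.15,-0.15,-0.15])

```text
time: 23.35
tool_pos: [0.6025, -0.0439, 0.2492]
ee_rot: [3.141, 0.0, 0.141]
wrist_force: [0.1, 0.0, -1.6]
width: 0.0401
finger_force: 0.0
```

Call:
play_rows(translation=[[0,0,-0.2],[0,0,-0.6],[0,0,-1],[0,0,-1],[-1,0.4,-0.4],[-1,0.4,0],[-1,0.4,0],[-1,0.4,0]], twist=[[0,0,0],[0,0,0],[0,0,0],[0,0,0],[0,0,0],[0,0,0],[0,0,0],[0,0,0]], gripper=[-0.15,-0.15,-0.15,-0.15,-0.15,-0.15,-0.15,-0.15])

```text
time: 24.15
tool_pos: [0.4516, -0.1299, 0.3785]
ee_rot: [3.14, -0.001, 0.141]
wrist_force: [-0.6, -1.0, -0.6]
width: 0.0398
finger_force: 0.0
```

Call:
play_rows(translation=[[-0.8,0.8,0],[-0.3,1,0],[0,0.8,0],[0,0,0],[0,0,0]], twist=[[0,0,0],[0,0,0],[0,0,0],[0,0,0],[0,0,0]], gripper=[-0.15,-0.15,-0.15,-0.15,-0.15])

```text
time: 24.65
tool_pos: [0.4239, -0.239, 0.3779]
ee_rot: [-3.141, -0.0, 0.139]
wrist_force: [-0.4, 0.5, 0.3]
width: 0.0401
finger_force: 0.0
```

```bash
python3 - <<'E'
from h import *
i=[robot.snapshot(c)[:,:,::-1] for c in("top","side")]
cv2.imwrite("pics/c9.png",np.hstack([cv2.resize(i[0][165:245,305:405],None,fx=4,fy=4,interpolation=2),cv2.resize(i[1][185:265,255:355],None,fx=4,fy=4,interpolation=2)]))
o=robot.get_obs();print(o["time"],o["tool_pos"],o["wrist_force"])
for c in("top","side"):
  for n in("pin_head","carrier_ear","carrier_holes","fixture_bush"):print(c,n,[(np.round(d["centre"],4).tolist(),round(d["score"],2)) for d in robot.spot_point(n,c)[:1]])
E
```

```text
24.75 [ 0.42417742 -0.23787786  0.37778519] [ 0.72800338 -0.10198382  0.39668243]
top pin_head [([0.601, -0.0421, 0.0559], 0.58)]
top carrier_ear [([0.6478, -0.0372, 0.0342], 0.62)]
top carrier_holes [([0.6486, -0.0373, 0.0358], 0.65)]
top fixture_bush [([0.6037, -0.0427, 0.0422], 0.94)]
side pin_head [([0.5995, -0.0448, 0.0561], 0.65)]
side carrier_ear [([0.6011, -0.0407, 0.0409], 0.57)]
side carrier_holes [([0.6498, -0.0359, 0.0365], 0.87)]
side fixture_bush [([0.6008, -0.0437, 0.0406], 0.83)]
```

View pics/c9.png

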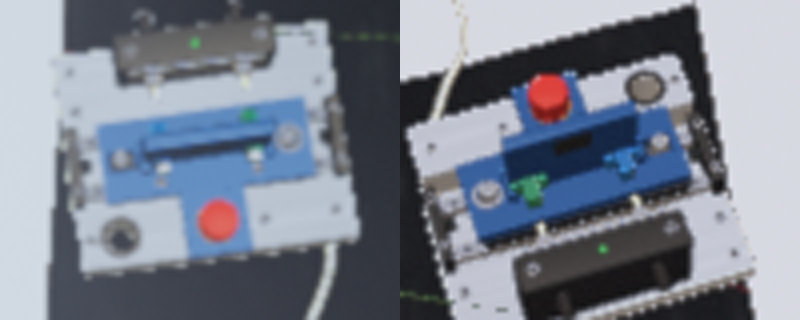

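The pin head sits on the ear plate at (218,220) in the top view. The measured head height is 0.056 m against 0.057 m expected, and nothing is touched. I'm handing in.

```bash
python3 -c "
from bench import robot;print(robot.close_job())"
```

```text
the job is handed in; nothing more can be done
None
```

The job is handed in at about 25 s of the 64 s limit, but no verdict came back. The carrier lies flat over both dowels and the taper pin is home in the bush. The gripper has let go of everything, and at no point did it go near the tub, power meter or cleaner pen.

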